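# Seat four battery packs on the charging rail

## Task

With the straightedge from its mat, push the four battery packs together as one row, square and flat, up against the sprung contact strip of the charging rail, and press the whole row into the strip with about 13 N (never more than 20 N) for a good second so that the contacts wipe. Ease off gently so that all four stay touching the strip, and stand the straightedge back in the middle of its mat. Move the packs only with the straightedge, never with the fingers, and leave everything else alone.

Things in the scene. Friction and masses are not known exactly. Their poses are not given: they have to be found in the camera images.
- rail_face (a point): Middle of the front face of the rail's sprung contact strip at rest, 12 mm above the bench; +x points into the rail (the way to push), +y along the strip. The strip: a black bar 250 mm long (y), 3 to 23 mm above the bench, 10 mm out from the rail's block. It moves only along +x; let go, it slides back out to this rest face and takes the packs with it.
- rail: Charging rail with its strip: grey block 70 (x) x 300 x 40 mm fixed to the bench; origin under its middle, 45 mm behind the strip's rest face, axes as rail_face. The strip has 6 mm of travel: it begins to give at about 5 N and takes 4 N more per mm; its motion is damped (200 N per m/s). At the end of its travel (about 29 N) it is rigid.
- pack1_center (a point): Centre of battery pack 1 of four alike: black and grey block 40 mm (its x) x 34 mm (its y) x 24 mm high, about 90 g, lying flat on the bench before the strip, its +x end roughly towards the strip; it slides on the bench at some 0.3 to 1 N. Nothing stands between the packs and the strip or within 20 mm of the lane a straight push sweeps.
- pack2_center (a point): Centre of battery pack 2 of four alike: black and grey block 40 mm (its x) x 34 mm (its y) x 24 mm high, about 90 g, lying flat on the bench before the strip, its +x end roughly towards the strip; it slides on the bench at some 0.3 to 1 N. Nothing stands between the packs and the strip or within 20 mm of the lane a straight push sweeps.
- pack3_center (a point): Centre of battery pack 3 of four alike: black and grey block 40 mm (its x) x 34 mm (its y) x 24 mm high, about 90 g, lying flat on the bench before the strip, its +x end roughly towards the strip; it slides on the bench at some 0.3 to 1 N. Nothing stands between the packs and the strip or within 20 mm of the lane a straight push sweeps.
- pack4_center (a point): Centre of battery pack 4 of four alike: black and grey block 40 mm (its x) x 34 mm (its y) x 24 mm high, about 90 g, lying flat on the bench before the strip, its +x end roughly towards the strip; it slides on the bench at some 0.3 to 1 N. Nothing stands between the packs and the strip or within 20 mm of the lane a straight push sweeps.
- pusher_grip (a point): Grip point of the straightedge (350 g): in its wooden handle rib, 27 mm above the tool's underside; x to the tool's front, z up. The rib is 14 mm thick (x), 90 mm long (y), 4 to 54 mm above the underside; 30 to 66 mm free between it and the blade, 16 mm of foot plate (4 mm thick) behind it. It stands by itself on its foot, at the start on the mat. Push with it 2 to 5 mm clear of the bench.
- foot_mid (a point): Middle of the straightedge's underside, 12 mm ahead of the grip point; foot plate 66 x 220 mm. In front an upright blade 220 mm long (y), 30 mm high, clamped at any setting: its pushing face, a ridge 13 to 19 mm above the underside, is 47 to 83 mm ahead (+x) of the grip point, unmeasured. A sagging blade bears down on the packs (raise it). Push felt at the handle = press on the rail + 1 to 5 N drag.
- mat: Black rubber mat fixed to the bench, 120 (x) x 270 (y) x 3 mm thick, origin under its middle at bench level. The straightedge stands lengthwise on it, its y along the mat's y; centred, the grip point is at x = -12 mm, y = 0, 30 mm above the bench.
- tape: Bystander, to be left alone: roll of grey tape lying flat, ring 90 mm across, 48 mm high; origin at its underside (on its axis).
- funnel: Bystander, to be left alone: orange funnel standing mouth down, 68 mm across, 70 mm high; origin at its underside (on its axis).
- radio: Bystander, to be left alone: black hand-held radio standing upright, 32 x 56 x 110 mm with a 100 mm aerial; origin at its underside (on its axis).
- driver: Bystander, to be left alone: screwdriver lying flat; origin at its underside (along its length).
- bigbat: Bystander, to be left alone: large black battery block, 75 x 55 x 60 mm (not one of the four packs); origin at its underside (on its axis).
- spray: Bystander, to be left alone: can, 52 mm across, 160 mm high; origin at its underside (on its axis).
- pack1: Pack 1 itself (see its centre point); origin at its underside.
- pack2: Pack 2 itself (see its centre point); origin at its underside.
- pack3: Pack 3 itself (see its centre point); origin at its underside.
- pack4: Pack 4 itself (see its centre point); origin at its underside.
There are look-alikes about, which are no part of the job. What is shaped like the pack2 but orange, turquoise or white is not meant.

How it is judged:
On the way:
1. all four packs are against the strip and the rail is pressed with 7 to 18 N, held for 0.5 s (contact force between rail and anything else between 7 and 18 N and x of each of pack1_center, pack2_center, pack3_center, pack4_center in the frame of rail_face above -0.022 m and y of pack1_center in the frame of rail_face between -0.115 and 0.115 m and y of pack2_center in the frame of rail_face between -0.115 and 0.115 m and y of pack3_center in the frame of rail_face between -0.115 and 0.115 m and y of pack4_center in the frame of rail_face between -0.115 and 0.115 m), for 0.5 s.
At the end, for the whole second after the job is handed in: All four packs lie flat, within 3.5 mm of the strip's rest face (at most 2.5 mm beyond), square to it within 0.08 rad, within 115 mm of its middle; the straightedge stands on the mat, foot within 25 mm of the mat's middle each way, lengthwise within 0.2 rad (x of pack1_center in the frame of rail_face between -0.0235 and -0.0175 m and y of pack1_center in the frame of rail_face between -0.115 and 0.115 m and angle between the x axis of each of pack1_center, pack2_center, pack3_center, pack4_center and the x axis of rail_face, either way round below 0.08 rad and angle between each of pack1_center, pack2_center, pack3_center, pack4_center's own z axis and vertical below 0.08 rad and height (world z) of each of pack1_center, pack2_center, pack3_center, pack4_center below 0.017 m and x of pack2_center in the frame of rail_face between -0.0235 and -0.0175 m and y of pack2_center in the frame of rail_face between -0.115 and 0.115 m and x of pack3_center in the frame of rail_face between -0.0235 and -0.0175 m and y of pack3_center in the frame of rail_face between -0.115 and 0.115 m and x of pack4_center in the frame of rail_face between -0.0235 and -0.0175 m and y of pack4_center in the frame of rail_face between -0.115 and 0.115 m and x of foot_mid in the frame of mat between -0.025 and 0.025 m and y of foot_mid in the frame of mat between -0.025 and 0.025 m and angle between the y axis of pusher_grip and the y axis of mat, either way round below 0.2 rad and angle between pusher_grip's own z axis and vertical below 0.05 rad and height (world z) of pusher_grip below 0.034 m); the robot touches nothing.
It fails at once if the rail is pressed with more than 20.5 N (contact force between rail and anything else above 20.5 N).
It fails at once if the fingers touch a pack (packs are moved with the straightedge only) (contact force between the fingers and pack1 above 0.5 N or contact force between the fingers and pack2 above 0.5 N or contact force between the fingers and pack3 above 0.5 N or contact force between the fingers and pack4 above 0.5 N).
It fails at once if a pack is tipped (angle between any of pack1_center, pack2_center, pack3_center, pack4_center's own z axis and vertical above 0.35 rad).
It fails at once if a bystander is shifted by more than 30 mm (distance of any of tape, funnel, radio, driver, bigbat, spray from where it was at the start of the episode above 0.03 m).
It also fails if it takes over 72 s, if anything falls off the work surface, if the arm or the gripper's body presses on something with over 40 N, if the wrist force passes 120 N, or if a joint passes its speed limit or range.

## Robot

A 6-joint arm with a two-finger parallel gripper is mounted at the origin on the work surface. World frame = base frame: x ahead of the robot, y to its left, z up, the work surface at z = 0. Lengths are in m, angles in rad, forces in N, time in s.
With the tool pointing down it reaches from about 0.425 to 0.95 m from the base axis. Payload 3.5 kg.
Tool frame: the origin (TCP) lies at the very end of the fingers, on their centre line; the grasp point (between the pads) lies 19 mm behind it; x points along the fingers, z is the direction in which the jaws open and shut, and the axes are right-handed (so a half turn about x gives the same grasp; the last joint's range is limited). The gripper opens to 85 mm and grips with 20 to 120 N. Pads are 22 mm wide; open, the fingers measure 114 mm over their backs; the gripper's body (76 mm by 85 mm) begins 54 mm behind the grasp point. The pads swing forward as they close: fully open they stand 13 mm farther back than shut.
Start: joints at [-1.284, 0.286, 1.577, -0, 1.279, -0.15], TCP at [0.286, -0.612, 0.231] pointing down, gripper open.
Joint ranges: [-2.77, 2.77], [-0.9, 2.22], [0.21, 2.48], [-1.53, 4.67], [0.24, 2.81], [-2.84, 2.84]. Speed limits (rad/s): [2.79, 2.79, 3.14, 3.14, 3.14, 3.14].

## Interface

Orientations are given as a unit quaternion [x, y, z, w].
In Python, from plant import ctrl, cams gives the robot as it stands.
- The arm moves only by the tool play_rows, never from a script. Its argument "rows" is a list of rows, each a list of 3 entries, a list of its own where there are three numbers: the opening in per cent of the stroke, from 0 (shut) to 100 (fully open), then the shift along the tool's x, y, z in units of 0.3 m (1.0 is 0.3 m), then the turn, a rotation vector about the tool's x, y, z in units of pi/2 rad (1.0 is pi/2 rad). A call has 1 to 10 rows; each row is the pose to reach, as a shift and turn from the pose commanded when the call began, along the tool's axes at that moment; what a row does not reach only later rows make up. A row lasts 1/12 s, in which the tool goes at most 41.7 mm and 7.16 degrees, less where a joint would pass 70% of its speed; a pose out of reach is approached as far as the arm can. A call with a number of a shift or a turn outside -1 to 1 is refused whole. A call with a gripper value outside its range is refused whole. The fingers move at their own pace and stop on an object; "force" is the grip in N (left out, the last holds). Time passes only in rows, so rows that repeat a pose let the fingers close. It gives the time, the measured TCP pose, the force and the opening at its end, in the units of the state.
- ctrl.get_state(): the state, without advancing time (a new reading comes with each control period).
- cams.read_camera(name): name is "scene" or "side" or "wrist"; returns a dict with "color" (480x640x3 uint8, red, green, blue), "fx", "fy", "cx", "cy" (pixels), "view" (4x4, takes a point from world to camera coordinates). Camera axes: x right, y down, z forward; pixel columns grow to the right and rows downward; lengths in m; the calibration is good to about 2 mm. The wrist camera is an equidistant fisheye: a pixel r from the principal point sees the ray r / f radians off the axis. A picture is of the moment at which its call begins. There is no depth.
- ctrl.sign_off(): hands the job in, once; it reports no verdict.
The state is a dict: "time": time; "qpos": joint angles; "dq": joint speeds; "joint_efforts": joint torques, N m; "eef_pos": TCP position; "tcp_rot": TCP orientation; "contact_force": force on the tool from outside, world axes, zero at the start; "wrist_torque": the same for the moment, N m; "opening": opening from 0.0 (shut) to 1.0 (fully open).
Only numpy, scipy, OpenCV 4.12 (cv2) and the standard library are available. Lean on these libraries where they do the work, as an engineer would, in place of code of your own. Each camera call takes 0.05 s, during which the arm holds its last target. There are 200 camera calls.

## Working session

There is one attempt and no reset: what is moved stays moved. The work goes in short steps, Python scripts to look and compute and a tool call to move; the robot and the scene stay as the last step left them, time stands still between calls to the robot, and variables do not carry over. Pictures are saved under pics/ and viewed, about 8 in all and at most 12, crops included, and the job is handed in when it is done.

Besides the shell and the picture viewer there is one more tool, called after "Emit:" as name([rows], argument=value, ...), one row to a line, values as JSON. play_rows: Moves the arm, as the interface text tells. Shifts and turns lie within -1 to 1; 1 stands for 0.3 m of shift or pi/2 rad of turn. Its arguments: {"type":"object","properties":{"rows":{"type":"array"},"force":{"type":"number"}},"required":["rows"]}

```bash
ls; mkdir -p pics; python3 - <<'E'
from plant import ctrl,cams
import cv2,numpy as np
s=ctrl.get_state(); print(s)
for n in ("scene","side","wrist"):
    c=cams.read_camera(n); cv2.imwrite(f"pics/{n}0.png",c["color"][:,:,::-1])
    print(n,c["fx"],c["fy"],c["cx"],c["cy"]); print(np.round(c["view"],4).tolist())
E
```

```text
pics
{'time': 0.0, 'qpos': array([-1.28398857e+00,  2.87180729e-01,  1.57818316e+00, -2.13602040e-05,
        1.27861448e+00, -1.50009250e-01]), 'dq': array([ 0.00221557,  0.00039426,  0.00279851, -0.0001995 , -0.00102038,
       -0.00135526]), 'joint_efforts': array([ 4.19220614e-04, -4.05979049e+01, -2.92623943e+01, -1.18800067e-04,
        5.88705981e-03, -7.61461934e-06]), 'eef_pos': array([ 0.2853903 , -0.61096756,  0.22993381]), 'tcp_rot': array([ 0.38033037,  0.59710116, -0.37923273,  0.59582007]), 'contact_force': array([-0.44106282,  0.72760463, -0.33929678]), 'wrist_torque': array([ 0.00739103, -0.05221229, -0.02212595]), 'opening': 1.0013875179699685}
scene 479.4314134335732 479.4314134335732 318.95121275874124 250.0398169319886
[[0.5693, 0.8219, -0.0195, -0.273], [0.5199, -0.3783, -0.7659, -0.2873], [-0.6368, 0.4259, -0.6427, 1.448], [0.0, 0.0, 0.0, 1.0]]
side 595.049634574196 595.049634574196 310.673465777267 243.3916258408259
[[-0.8819, -0.4714, -0.0001, 0.471], [-0.2446, 0.4578, -0.8548, 0.2187], [0.403, -0.7538, -0.519, 1.1312], [0.0, 0.0, 0.0, 1.0]]
wrist 371.64829954431775 371.64829954431775 324.7256936907787 242.22753125277762
[[0.423, -0.9061, -0.0021, -0.6746], [-0.8555, -0.4002, 0.3285, -0.0416], [-0.2985, -0.1372, -0.9445, 0.3812], [0.0, 0.0, 0.0, 1.0]]
```

View pics/scene0.png

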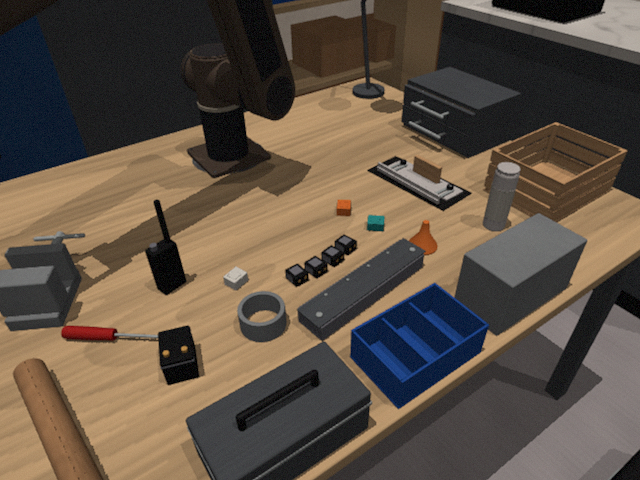

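View pics/side0.png

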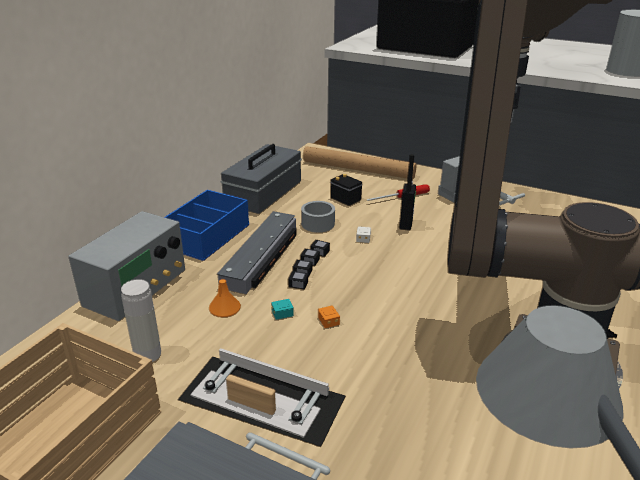

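The scene image shows the four black and grey packs at about (297,275), (316,266), (332,256) and (346,244). The rail is at (365,285) and the straightedge on its mat at (420,180). The orange (344,207), turquoise (375,222) and white (235,277) blocks are look-alikes, and the big battery is at (178,352). I'll confirm in enlarged crops.

```bash
python3 - <<'E'
import cv2,numpy as np
a=cv2.imread("pics/scene0.png");b=cv2.imread("pics/side0.png")
def crop(im,x0,y0,w,h,k,W):
    o=cv2.resize(im[y0:y0+h,x0:x0+w],None,fx=k,fy=k,interpolation=cv2.INTER_CUBIC)
    o=cv2.convertScaleAbs(o,alpha=1.5,beta=10)
    for x in range((x0+9)//10*10,x0+w,10):
        cv2.line(o,((x-x0)*k,0),((x-x0)*k,4 if x%20 else 9),(0,0,255),1)
        if x%20==0: cv2.putText(o,str(x),((x-x0)*k-10,20),0,.35,(0,0,255),1)
    for y in range((y0+9)//10*10,y0+h,10):
        cv2.line(o,(0,(y-y0)*k),(4 if y%20 else 9,(y-y0)*k),(0,0,255),1)
        if y%20==0: cv2.putText(o,str(y),(10,(y-y0)*k+4),0,.35,(0,0,255),1)
    return o
cv2.imwrite("pics/c1.png",crop(a,280,225,160,115,5,0))
cv2.imwrite("pics/c2.png",crop(b,175,340,180,110,4,0))
E
```

```text
(no output)
```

View pics/c1.png

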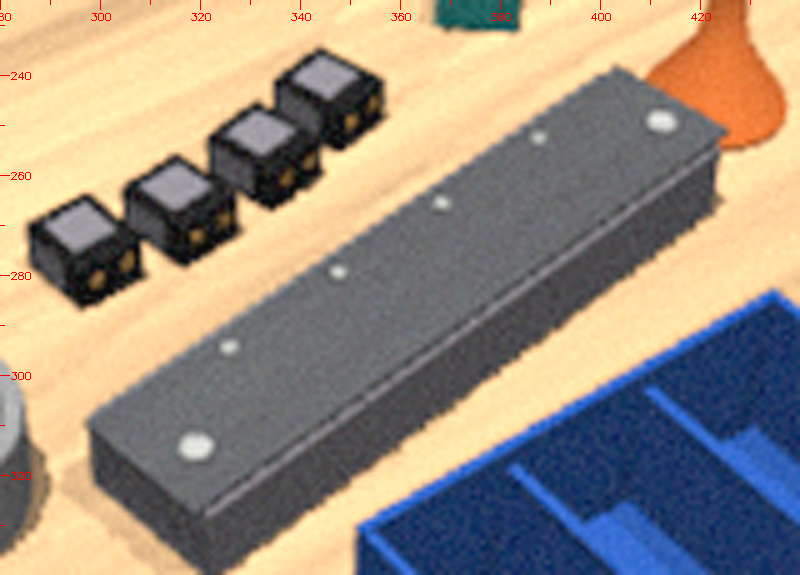

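View pics/c2.png

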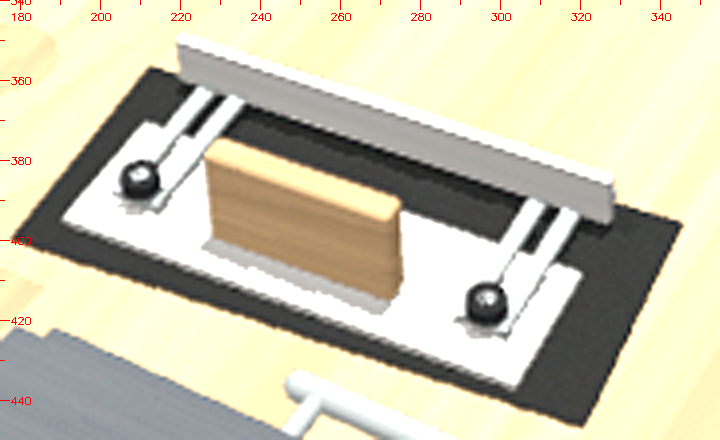

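The first crop shows four black packs with gold contacts facing the rail, and the rail's top corners at about (298,309), (321,328), (425,251) and (403,238). The second shows the mat, the foot plate, the rib and the blade, with the blade's top edge running from (219,349) to (328,384). Next I'll take one composite of the opposite views.

```bash
python3 - <<'E'
import cv2,numpy as np
a=cv2.imread("pics/scene0.png");b=cv2.imread("pics/side0.png")
def crop(im,x0,y0,w,h,k):
    o=cv2.resize(im[y0:y0+h,x0:x0+w],None,fx=k,fy=k,interpolation=cv2.INTER_CUBIC)
    o=cv2.convertScaleAbs(o,alpha=1.5,beta=10)
    for x in range((x0+9)//10*10,x0+w,10):
        cv2.line(o,((x-x0)*k,0),((x-x0)*k,4 if x%20 else 9),(0,0,255),1)
        if x%20==0: cv2.putText(o,str(x),((x-x0)*k-10,20),0,.35,(0,0,255),1)
    for y in range((y0+9)//10*10,y0+h,10):
        cv2.line(o,(0,(y-y0)*k),(4 if y%20 else 9,(y-y0)*k),(0,0,255),1)
        if y%20==0: cv2.putText(o,str(y),(10,(y-y0)*k+4),0,.35,(0,0,255),1)
    return o
A=crop(b,212,205,125,100,5)      # 625x500 side rail
B=crop(a,362,148,112,60,5)      # 560x300
A=crop(b,212,205,125,100,3*1)if 0 else A
o=np.zeros((600,800,3),np.uint8)
A2=crop(b,212,205,125,90,4);B2=crop(a,362,150,112,57,4)
o[:360,:500]=A2;o[362:362+228,:448]=B2
C=crop(b,283,235,50,57,6); o[:342,500:800]=C
cv2.imwrite("pics/c3.png",o)
E
```

```text
(no output)
```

View pics/c3.png

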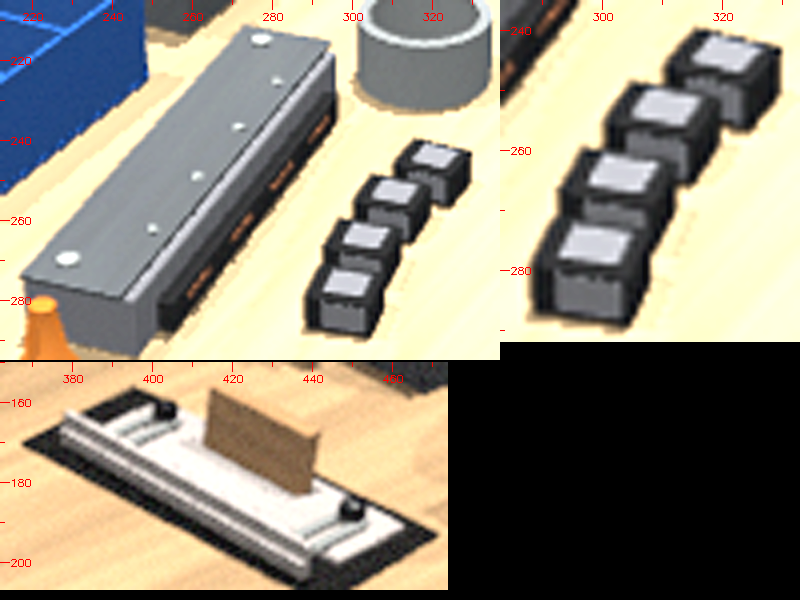

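```bash
cat > h.py <<'E'
import numpy as np,json
from scipy.optimize import least_squares
CAM={"scene":(479.4314,318.9512,250.0398,np.array([[0.5693,0.8219,-0.0195,-0.273],[0.5199,-0.3783,-0.7659,-0.2873],[-0.6368,0.4259,-0.6427,1.448]])),
"side":(595.0496,310.6735,243.3916,np.array([[-0.8819,-0.4714,-0.0001,0.471],[-0.2446,0.4578,-0.8548,0.2187],[0.403,-0.7538,-0.519,1.1312]]))}
def proj(cam,p):
    f,cx,cy,V=CAM[cam]; q=V@np.append(p,1); return np.array([f*q[0]/q[2]+cx,f*q[1]/q[2]+cy])
def ray(cam,uv,z):
    f,cx,cy,V=CAM[cam]; R=V[:,:3];c=-R.T@V[:,3]; d=R.T@np.array([(uv[0]-cx)/f,(uv[1]-cy)/f,1]); return c+d*(z-c[2])/d[2]
def fit(obs,x0):  # obs: (cam,uv,local xyz)
    def res(p):
        c,s=np.cos(p[2]),np.sin(p[2]); return np.concatenate([proj(k,[p[0]+c*l[0]-s*l[1],p[1]+s*l[0]+c*l[1],l[2]])-uv for k,uv,l in obs])
    r=least_squares(res,x0,loss="soft_l1"); return r.x,np.round(r.fun.reshape(-1,2),1).tolist()
E
python3 - <<'E'
from h import *
for n,c,uv,z in [("railF_l","scene",(298,309.4),.04),("railF_r","scene",(403.4,238.2),.04),("railB_r","scene",(425,251.4),.04),("railB_l","scene",(321,328.4),.04),
("rs Bn","side",(217.5,273.75),.04),("rs Fn","side",(242,280.75),.04),("rs Ff","side",(294.5,215.5),.04),("rs Bf","side",(274.5,211.25),.04),
("matTL","side",(212.5,356.75),.003),("matL","side",(178,399.5),.003),("matB","side",(321.25,446.75),.003),("matR","side",(345.5,395.5),.003),
("footL","side",(190.5,395),.007),("footB","side",(303.75,436.25),.007),("footR","side",(320.5,407.5),.007),
("ribLB","side",(226.25,378),.057),("ribRB","side",(272.5,395),.057),("ribRF","side",(275.25,390),.057),("ribLF","side",(230.5,374.5),.057),
("blL","side",(221.25,349.25),.033),("blR","side",(328.25,384.5),.033),
("mat l","scene",(367.5,170),.003),("mat t","scene",(395.75,156.25),.003),("mat r","scene",(471.5,193.75),.003),("mat b","scene",(448,206.5),.003)]:
    print(n,c,np.round(ray(c,uv,z),4))
x0,y0=280,225
for n,P in dict(A=[(30,232),(86,195),(140,238),(88,268)],B=[(125,195),(178,157),(237,195),(182,228)],C=[(210,140),(262,105),(322,143),(270,168)],D=[(277,87),(322,50),(384,82),(340,112)]).items():
    q=np.array([ray("scene",(280+x/5,225+y/5),.024)[:2] for x,y in P]); print(n,np.round(q.mean(0),4),np.round(q,3).tolist())
E
```

```text
railF_l scene [ 0.6875 -0.1911  0.04  ]
railF_r scene [0.6442 0.1142 0.04  ]
railB_r scene [0.7049 0.1206 0.04  ]
railB_l scene [ 0.751  -0.1826  0.04  ]
rs Bn side [0.7027 0.1178 0.04  ]
rs Fn side [0.6404 0.1149 0.04  ]
rs Ff side [ 0.685 -0.194  0.04 ]
rs Bf side [ 0.7424 -0.1896  0.04  ]
matTL side [0.5806 0.3087 0.003 ]
matL side [0.5685 0.4262 0.003 ]
matB side [0.3017 0.3988 0.003 ]
matR side [0.315 0.28  0.003]
footL side [0.5531 0.4103 0.007 ]
footB side [0.3348 0.3965 0.007 ]
footR side [0.3392 0.3289 0.007 ]
ribLB side [0.4889 0.3874 0.057 ]
ribRB side [0.3996 0.3839 0.057 ]
ribRF side [0.4015 0.3722 0.057 ]
ribLF side [0.4874 0.3771 0.057 ]
blL side [0.5564 0.3103 0.033 ]
blR side [0.3405 0.2977 0.033 ]
mat l scene [0.322  0.2766 0.003 ]
mat t scene [0.3104 0.3932 0.003 ]
mat r scene [0.5777 0.4184 0.003 ]
mat b scene [0.5824 0.3264 0.003 ]
A [ 0.5828 -0.1267] [[0.569, -0.145], [0.563, -0.114], [0.599, -0.11], [0.601, -0.138]]
B [ 0.5856 -0.0804] [[0.572, -0.1], [0.565, -0.068], [0.601, -0.061], [0.604, -0.092]]
C [ 0.5779 -0.0296] [[0.564, -0.05], [0.558, -0.017], [0.595, -0.011], [0.595, -0.04]]
D [0.5633 0.0171] [[0.552, -0.004], [0.542, 0.028], [0.577, 0.037], [0.582, 0.008]]
```

```bash
cat >> h.py <<'E'
from scipy.spatial.transform import Rotation as R
RAIL=(np.array([.6503,-.0426]),.142)
def torail(p):
    c,s=np.cos(RAIL[1]),np.sin(RAIL[1]); d=np.asarray(p)[:2]-RAIL[0]; return np.array([c*d[0]+s*d[1],-s*d[0]+c*d[1]])
def rot_for(front):  # tool down, tool z along yaw 'front'
    z=np.array([np.cos(front),np.sin(front),0]);x=np.array([0,0,-1.]);return R.from_matrix(np.c_[x,np.cross(z,x),z])
def cmd(s,pos,rot):  # units shift, turn from measured state
    r=R.from_quat(s["tcp_rot"]); return np.round(r.inv().apply(np.asarray(pos)-s["eef_pos"])/.3,4), np.round((r.inv()*rot).as_rotvec()/(np.pi/2),4)
E
python3 - <<'E'
from h import *
from plant import ctrl
s=ctrl.get_state(); r=R.from_quat(s["tcp_rot"]); print(np.round(r.as_matrix(),3).tolist())
m=r.as_matrix(); print("z yaw",np.arctan2(m[1,2],m[0,2]))
for n,c,uv,z in [("orange","scene",(344,207),.012),("orange","side",(329,317),.012),("turq","scene",(376,223),.012),("turq","side",(283,310),.012),("white","scene",(235,278),.012),("tape","scene",(262,315),.024),("radio","scene",(168,285),0),("funnel","scene",(425,245),.01)]:
    p=ray(c,uv,z); print(n,np.round(p,3),np.round(torail(p),3))
for f in (-1.513,-1.513+np.pi):
  for z in (.16,): print(f,cmd(s,[.4443,.380,z],rot_for(f)))
E
```

```text
[[-0.001, 0.906, 0.423], [0.002, 0.423, -0.906], [-1.0, 0.0, -0.002]]
z yaw -1.1340200137386844
orange [0.439 0.105 0.012] [-0.189  0.176]
orange [0.435 0.106 0.012] [-0.192  0.178]
turq [0.538 0.127 0.012] [-0.088  0.184]
turq [0.53  0.131 0.012] [-0.095  0.189]
white [ 0.511 -0.238  0.012] [-0.165 -0.173]
tape [ 0.646 -0.247  0.024] [-0.033 -0.202]
radio [ 0.434 -0.359  0.   ] [-0.259 -0.283]
funnel [0.665 0.165 0.01 ] [0.044 0.203]
-1.513 (array([ 0.2397,  1.8773, -2.7691]), array([ 2.413e-01, -1.200e-03,  1.000e-04]))
1.6285926535897932 (array([ 0.2397,  1.8773, -2.7691]), array([-1.7587e+00, -1.0000e-04, -1.7000e-03]))
```

Emit:
play_rows([
  [40,[-0.2,0.947,-0.334],[0.2413,0,0]],
  [40,[-0.2,0.947,-0.334],[0.2413,0,0]],
  [40,[-0.2,0.947,-0.334],[0.2413,0,0]],
  [40,[-0.2,0.947,-0.334],[0.2413,0,0]],
  [40,[-0.2,0.947,-0.334],[0.2413,0,0]],
  [40,[-0.2,0.947,-0.334],[0.2413,0,0]],
  [40,[-0.2,0.947,-0.334],[0.2413,0,0]],
  [40,[-0.2,0.947,-0.334],[0.2413,0,0]],
  [40,[-0.2,0.947,-0.334],[0.2413,0,0]],
], force=100)

```text
time: 0.9
eef_pos: [0.5033, -0.3979, 0.2924]
tcp_rot: [0.484, 0.515, -0.484, 0.516]
contact_force: [0.5, -1.3, 0.1]
opening: 0.402
```

Emit:
play_rows([
  [40,[0,0.154,-0.926],[0,0,0]],
  [40,[0,0.154,-0.926],[0,0,0]],
  [40,[0,0.154,-0.926],[0,0,0]],
  [40,[0,0.154,-0.926],[0,0,0]],
  [40,[0,0.154,-0.926],[0,0,0]],
  [40,[0,0.154,-0.926],[0,0,0]],
  [40,[0,0.154,-0.926],[0,0,0]],
])

```text
time: 1.48
eef_pos: [0.5299, -0.119, 0.2907]
tcp_rot: [0.485, 0.514, -0.486, 0.514]
contact_force: [0.3, 0.2, -0.8]
opening: 0.401
```

Emit:
play_rows([
  [40,[0,0.02,-0.933],[0,0,0]],
  [40,[0,0.02,-0.933],[0,0,0]],
  [40,[0,0.02,-0.933],[0,0,0]],
  [40,[0,0.02,-0.933],[0,0,0]],
  [40,[0,0.02,-0.933],[0,0,0]],
  [40,[0,0.02,-0.933],[0,0,0]],
  [40,[0,0.02,-0.933],[0,0,0]],
])

```text
time: 2.07
eef_pos: [0.5199, 0.1608, 0.2907]
tcp_rot: [0.485, 0.514, -0.486, 0.514]
contact_force: [0.3, -0.3, 0.0]
opening: 0.4
```

Emit:
play_rows([
  [40,[0.567,-0.21,-0.747],[0,0,0]],
  [40,[0.567,-0.21,-0.747],[0,0,0]],
  [40,[0.567,-0.21,-0.747],[0,0,0]],
  [40,[0.567,-0.21,-0.747],[0,0,0]],
  [40,[0.567,-0.21,-0.747],[0,0,0]],
  [40,[0.567,-0.21,-0.747],[0,0,0]],
  [40,[0.567,-0.21,-0.747],[0,0,0]],
  [40,[0.567,-0.21,-0.747],[0,0,0]],
  [40,[0.567,-0.21,-0.747],[0,0,0]],
  [40,[0.567,-0.21,-0.747],[0,0,0]],
])

```text
time: 2.9
eef_pos: [0.4455, 0.3783, 0.1212]
tcp_rot: [0.485, 0.514, -0.486, 0.514]
contact_force: [0.2, 0.0, -0.1]
opening: 0.405
```

```bash
python3 - <<'E'
from h import *
from plant import ctrl,cams
import cv2
c=cams.read_camera("wrist"); s=ctrl.get_state()
print(s["time"],s["eef_pos"],s["qpos"],s["opening"],s["contact_force"])
np.savez("pics/w1.npz",V=c["view"]); cv2.imwrite("pics/w1.png",c["color"][:,:,::-1])
print(cmd(s,[.4443,.380,.06],rot_for(-1.513)))
E
```

```text
2.95 [0.44617563 0.37828663 0.12217948] [ 5.30159938e-01  2.03298353e-01  1.88823139e+00 -7.42573796e-04
  1.04843787e+00  2.04503225e+00] 0.4023007240479513 [ 7.08355399e-01 -1.08706074e+00 -7.38192030e-04]
(array([ 0.2073, -0.0063, -0.006 ]), array([-0.001 , -0.0001, -0.0011]))
```

View pics/w1.png

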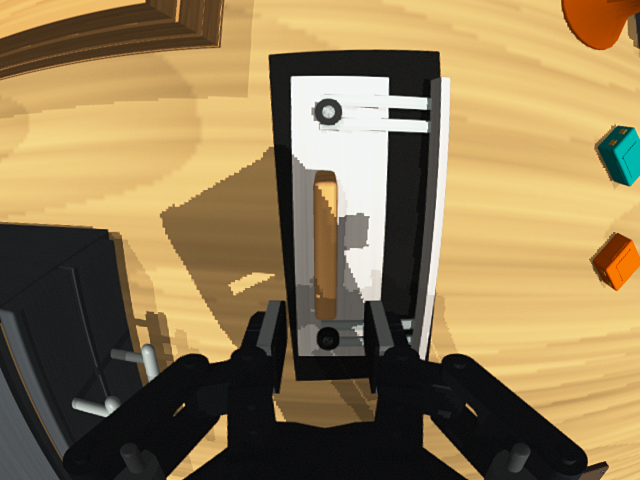

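```bash
cat >> h.py <<'E'
def wray(V,uv,z,f=371.6483,cx=324.7257,cy=242.2275):
    d=np.array([uv[0]-cx,uv[1]-cy]);r=np.hypot(*d);t=r/f;v=np.append(d/r*np.sin(t),np.cos(t)); Q=V[:3,:3]; c=-Q.T@V[:3,3]; w=Q.T@v; return c+w*(z-c[2])/w[2]
E
python3 - <<'E'
from h import *
V=np.load("pics/w1.npz")["V"]
for n,uv,z in [("rib fl",(316,172),.057),("rib fr",(337,172),.057),("rib nl",(316,316),.057),("rib nr",(335,318),.057),("blade far",(450,80),.033),("blade near",(430,362),.033),("mat",(269,55),.003),("mat",(440,52),.003),("mat",(296,380),.003),("foot",(291,76),.007),("foot",(389,77),.007)]:
    print(n,np.round(wray(V,uv,z),4))
E
```

```text
rib fl [0.5009 0.3861 0.057 ]
rib fr [0.5015 0.3744 0.057 ]
rib nl [0.4094 0.3816 0.057 ]
rib nr [0.4086 0.3693 0.057 ]
blade far [0.5633 0.3062 0.033 ]
blade near [0.3554 0.289  0.033 ]
mat [0.5746 0.4237 0.003 ]
mat [0.587  0.3049 0.003 ]
mat [0.3082 0.3961 0.003 ]
foot [0.5594 0.4073 0.007 ]
foot [0.5633 0.3411 0.007 ]
```

Emit:
play_rows([
  [40,[0.1,0.009,0],[0,0,0]],
  [40,[0.2,0.009,0],[0,0,0]],
  [40,[0.27,0.009,0],[0,0,0]],
  [40,[0.31,0.009,0],[0,0,0]],
  [40,[0.34,0.009,0],[0,0,0]],
  [40,[0.36,0.009,0],[0,0,0]],
  [40,[0.36,0.009,0],[0,0,0]],
  [40,[0.36,0.009,0],[0,0,0]],
])

```text
time: 3.62
eef_pos: [0.4484, 0.3797, 0.0144]
tcp_rot: [0.486, 0.514, -0.485, 0.514]
contact_force: [-0.4, -0.9, -0.4]
opening: 0.401
```

Emit:
play_rows([
  [10,[0,0,0],[0,0,0]],
  [0,[0,0,0],[0,0,0]],
  [0,[0,0,0],[0,0,0]],
  [0,[0,0,0],[0,0,0]],
  [0,[0,0,0],[0,0,0]],
  [0,[0,0,0],[0,0,0]],
  [0,[0,0,0],[0,0,0]],
  [0,[0,0,0],[0,0,0]],
], force=100)

```text
time: 4.28
eef_pos: [0.4485, 0.3799, 0.015]
tcp_rot: [0.486, 0.514, -0.484, 0.515]
contact_force: [-0.0, -2.9, 5.4]
opening: 0.15
```

```bash
python3 - <<'E'
from h import *
from plant import ctrl
s=ctrl.get_state()
for k in ("time","eef_pos","qpos","opening","contact_force","wrist_torque"): print(k,np.round(s[k],4))
m=R.from_quat(s["tcp_rot"]).as_matrix();print(np.round(m,3).tolist(),np.arctan2(m[1,2],m[0,2]))
E
```

```text
time 4.2833
eef_pos [0.4485 0.3799 0.015 ]
qpos [ 5.3040e-01  3.6610e-01  1.9169e+00 -6.0000e-04  8.5610e-01  2.0435e+00]
opening 0.1503
contact_force [-0.05   -2.9297  5.4119]
wrist_torque [-0.34    0.0482  0.0243]
[[0.002, 0.998, 0.058], [0.001, 0.058, -0.998], [-1.0, 0.002, -0.001]] -1.5126658475119426
```

Emit:
play_rows([
  [0,[-0.03,0,0],[0,0,0]],
  [0,[-0.08,0,0],[0,0,0]],
  [0,[-0.15,0,0],[0,0,0]],
  [0,[-0.25,0,0],[0,0,0]],
  [0,[-0.35,0,0],[0,0,0]],
  [0,[-0.44,0,0],[0,0,0]],
  [0,[-0.5,0,0],[0,0,0]],
  [0,[-0.5,0,0],[0,0,0]],
  [0,[-0.5,0,0],[0,0,0]],
])

```text
time: 5.03
eef_pos: [0.4472, 0.3796, 0.1635]
tcp_rot: [0.486, 0.514, -0.485, 0.514]
contact_force: [0.5, -0.1, -3.2]
opening: 0.154
```

Emit:
play_rows([
  [0,[0,0.02,0.08],[-0.07,0,0]],
  [0,[0,0.04,0.16],[-0.14,0,0]],
  [0,[0,0.06,0.25],[-0.21,0,0]],
  [0,[0,0.08,0.34],[-0.28,0,0]],
  [0,[0,0.1,0.43],[-0.35,0,0]],
  [0,[0,0.11,0.52],[-0.42,0,0]],
  [0,[0,0.12,0.6],[-0.49,0,0]],
  [0,[0,0.128,0.675],[-0.55,0,0]],
  [0,[0,0.128,0.675],[-0.6,0,0]],
  [0,[0,0.128,0.675],[-0.6,0,0]],
])

```text
time: 5.87
eef_pos: [0.4956, 0.178, 0.1599]
tcp_rot: [0.199, 0.68, -0.2, 0.676]
contact_force: [0.7, -0.0, -3.1]
opening: 0.15
```

```bash
python3 - <<'E'
from h import *
from plant import ctrl
s=ctrl.get_state()
for k in ("time","eef_pos","qpos","opening","contact_force","wrist_torque"): print(k,np.round(s[k],4))
print(cmd(s,[.4543,-.0706,s["eef_pos"][2]],rot_for(.142)))
E
```

```text
time 5.8667
eef_pos [0.4956 0.178  0.1599]
qpos [1.5190e-01 3.4200e-02 1.9990e+00 4.0000e-04 1.1146e+00 7.2350e-01]
opening 0.1497
contact_force [ 0.6597 -0.0408 -3.0705]
wrist_torque [ 0.065   0.0752 -0.0356]
(array([ 0.0014, -0.7713,  0.3328]), array([-0.4544, -0.0039,  0.0012]))
```

Emit:
play_rows([
  [0,[0,-0.08,0.035],[-0.06,0,0]],
  [0,[0,-0.18,0.08],[-0.13,0,0]],
  [0,[0,-0.28,0.12],[-0.2,0,0]],
  [0,[0,-0.38,0.165],[-0.27,0,0]],
  [0,[0,-0.48,0.21],[-0.34,0,0]],
  [0,[0,-0.58,0.25],[-0.4,0,0]],
  [0,[0,-0.68,0.295],[-0.43,0,0]],
  [0,[0,-0.74,0.32],[-0.4544,-0.0039,0.0012]],
  [0,[0,-0.771,0.333],[-0.4544,-0.0039,0.0012]],
  [0,[0,-0.771,0.333],[-0.4544,-0.0039,0.0012]],
])

```text
time: 6.7
eef_pos: [0.4554, -0.0699, 0.1616]
tcp_rot: [-0.049, 0.704, 0.049, 0.707]
contact_force: [-1.0, 1.1, -3.1]
opening: 0.154
```

Emit:
play_rows([
  [0,[0.04,0,0],[0,0,0]],
  [0,[0.1,0,0],[0,0,0]],
  [0,[0.17,0,0],[0,0,0]],
  [0,[0.24,0,0],[0,0,0]],
  [0,[0.3,0,0],[0,0,0]],
  [0,[0.34,0,0],[0,0,0]],
  [0,[0.36,0,0],[0,0,0]],
  [0,[0.36,0,0],[0,0,0]],
  [0,[0.36,0,0],[0,0,0]],
])

```text
time: 7.45
eef_pos: [0.4573, -0.0682, 0.055]
tcp_rot: [-0.05, 0.703, 0.051, 0.707]
contact_force: [0.2, -0.2, -3.0]
opening: 0.148
```

```bash
python3 - <<'E'
from h import *
from plant import ctrl,cams
import cv2
for n in ("wrist","side"):
    c=cams.read_camera(n); cv2.imwrite(f"pics/{n}2.png",c["color"][:,:,::-1])
    if n=="wrist": np.savez("pics/w2.npz",V=c["view"])
s=ctrl.get_state()
for k in ("time","eef_pos","qpos","opening","contact_force","wrist_torque"): print(k,np.round(s[k],4))
m=R.from_quat(s["tcp_rot"]).as_matrix();print(np.arctan2(m[1,2],m[0,2]),m[2,:])
a=cv2.imread("pics/side2.png")[185:335,230:430]
o=cv2.convertScaleAbs(cv2.resize(a,None,fx=4,fy=4,interpolation=cv2.INTER_CUBIC),alpha=1.5,beta=10)
cv2.imwrite("pics/c4.png",o)
E
```

```text
time 7.55
eef_pos [ 0.4582 -0.069   0.0562]
qpos [-0.3705  0.0433  2.2107  0.0038  0.88   -0.5163]
opening 0.1484
contact_force [-0.294  -0.2502 -3.8754]
wrist_torque [ 0.0015  0.0727 -0.0186]
0.14339467376992762 [-0.99996715 -0.00119093  0.00801768]
```

View pics/c4.png

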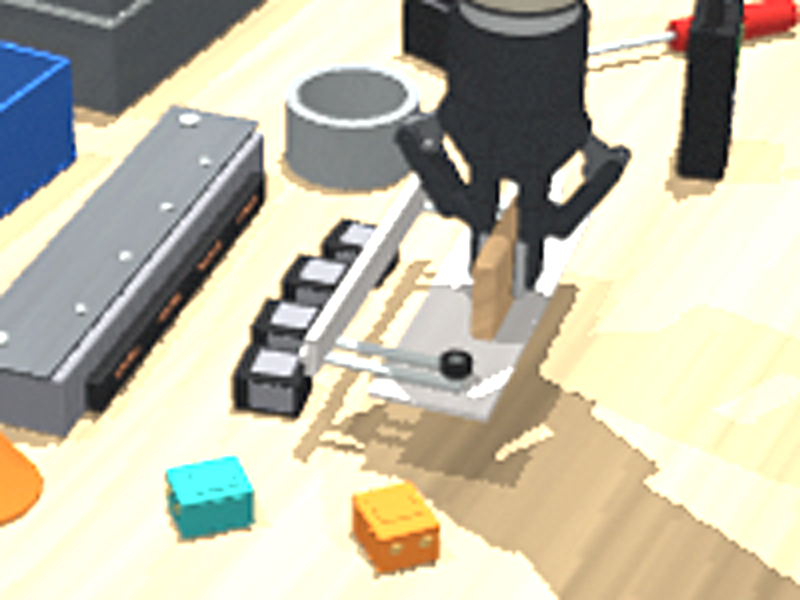

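View pics/wrist2.png

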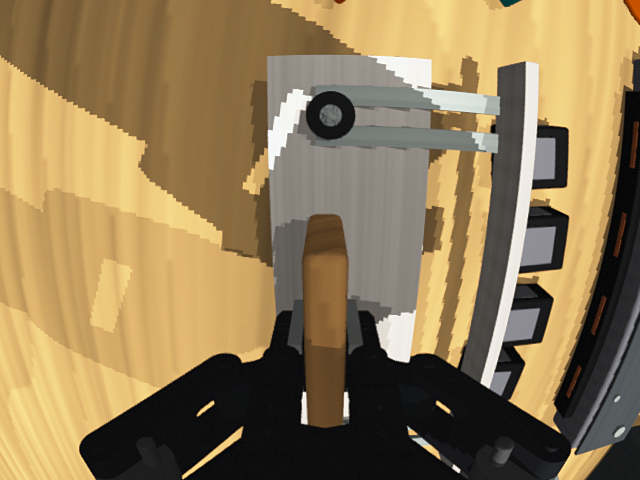

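Side crop: the blade hovers over the packs' rear tops, with its near end at about (303,335). Nothing is touched. Wrist view: the blade's top front edge runs from (538,64) to (490,388), and all four packs lie within its length. I'll triangulate the blade's offset and height before lowering.

```bash
python3 - <<'E'
from h import *
V=np.load("pics/w2.npz")["V"]
g=np.array([.4582,-.069]); f=np.array([np.cos(.1434),np.sin(.1434)]); l=np.array([-f[1],f[0]])
def loc(p): d=p[:2]-g; return np.round([d@f,d@l],4)
for z in (.066,.070,.074,.078):
    print(z,"wrist far",loc(wray(V,(538,64),z)),"near",loc(wray(V,(490,388),z)),"side",loc(ray("side",(230+302/4,185+335/4),z)))
print("foot corners wrist z=.048",loc(wray(V,(267,57),.048)),loc(wray(V,(432,60),.048)),"side",loc(ray("side",(230+490/4,185+412/4),.048)),loc(ray("side",(230+370/4,185+392/4),.048)))
print("rib top z=.098",loc(wray(V,(305,262),.098)),loc(wray(V,(347,262),.098)))
# wrist: packs top corners rear/front z=.024, strip top front z=.023
for n,uv,z in [("strip far",(628,92),.023),("strip near",(557,410),.023),("p fr",(567,128),.024),("p fr2",(567,185),.024)]:
    p=wray(V,uv,z);print(n,np.round(p,4),np.round(torail(p),4))
E
```

```text
0.066 wrist far [0.0826 0.1123] near [ 0.0838 -0.0383] side [0.0805 0.1023]
0.07 wrist far [0.0801 0.1115] near [ 0.0812 -0.0345] side [0.0784 0.1079]
0.074 wrist far [0.0776 0.1107] near [ 0.0786 -0.0307] side [0.0763 0.1135]
0.078 wrist far [0.075  0.1099] near [ 0.0761 -0.027 ] side [0.0742 0.1191]
foot corners wrist z=.048 [-0.0223  0.1106] [0.0436 0.1109] side [-0.0277  0.1115] [0.0372 0.1157]
rib top z=.098 [-0.0055  0.0448] [0.0067 0.0448]
strip far [0.6186 0.0735 0.023 ] [-0.0149  0.1195]
strip near [ 0.6553 -0.1564  0.023 ] [-0.0111 -0.1133]
p fr [0.5741 0.0382 0.024 ] [-0.064   0.0908]
p fr2 [0.5826 0.0079 0.024 ] [-0.0599  0.0595]
```

```bash
python3 - <<'E'
from h import *
for n,uv,z in [("near top",(252,278.75),.023),("far top",(296.25,228),.023),("near bot",(255.75,287.5),.003),("far bot",(296.25,233.75),.003)]:
    p=ray("side",uv,z);print(n,np.round(p,4),np.round(torail(p),4))
obs=[("scene",(298,309.4),(-.035,-.15,.04)),("scene",(403.4,238.2),(-.035,.15,.04)),("scene",(425,251.4),(.035,.15,.04)),("scene",(321,328.4),(.035,-.15,.04)),
("side",(217.5,273.75),(.035,.15,.04)),("side",(242,280.75),(-.035,.15,.04)),("side",(294.5,215.5),(-.035,-.15,.04)),("side",(274.5,211.25),(.035,-.15,.04)),
("side",(255.75,287.5),(-.045,.125,.003)),("side",(296.25,233.75),(-.045,-.125,.003)),("scene",(321.5,340),(.035,-.15,0)),("scene",(423.5,266.5),(.035,.15,0))]
p,r=fit(obs,[.695,-.036,.142]); print(p,r); print("face",p[:2]-.045*np.array([np.cos(p[2]),np.sin(p[2])]))
E
```

```text
near top [0.6397 0.0781 0.023 ] [0.0066 0.121 ]
far top [ 0.664  -0.1654  0.023 ] [-0.0038 -0.1236]
near bot [0.6304 0.0791 0.003 ] [-0.0025  0.1233]
far bot [ 0.6668 -0.1699  0.003 ] [-0.0016 -0.1284]
[ 0.69401494 -0.03606064  0.13626896] [[-1.5, -2.9], [-3.8, -0.1], [-0.0, 1.4], [0.6, -1.3], [-1.9, -0.8], [2.4, -1.5], [0.9, 1.2], [-4.1, 1.0], [-1.4, 0.3], [-0.6, 0.7], [0.4, 1.3], [-0.8, 0.3]]
face [ 0.64943211 -0.04217378]
```

Emit:
play_rows([
  [0,[0,0,-0.02],[0,0,0]],
  [0,[0.02,0,-0.033],[0,0,0]],
  [0,[0.06,0,-0.033],[0,0,0]],
  [0,[0.095,0,-0.033],[0,0,0]],
  [0,[0.12,0,-0.033],[0,0,0]],
  [0,[0.132,0,-0.033],[0,0,0]],
  [0,[0.136,0,-0.033],[0,0,0]],
  [0,[0.136,0,-0.033],[0,0,0]],
  [0,[0.136,0,-0.033],[0,0,0]],
])

```text
time: 8.3
eef_pos: [0.4481, -0.0706, 0.0146]
tcp_rot: [-0.051, 0.703, 0.051, 0.708]
contact_force: [-0.3, -0.9, -3.5]
opening: 0.148
```

```bash
cat >> h.py <<'E'
def rep():
    from plant import ctrl
    s=ctrl.get_state(); m=R.from_quat(s["tcp_rot"]).as_matrix()
    print("t",round(s["time"],2),"p",np.round(s["eef_pos"],4),"F",np.round(s["contact_force"],2),"M",np.round(s["wrist_torque"],2),"rail",np.round(torail(s["eef_pos"]),4),"yaw",round(np.arctan2(m[1,2],m[0,2]),4),"tilt",np.round(m[2,1:],4),"q",np.round(s["qpos"],2)); return s
E
python3 -c "
from h import *
s=rep(); t=R.from_quat(s['tcp_rot']); print(cmd(s,s['eef_pos'],rot_for(.142)))"
```

```text
t 8.3 p [ 0.4481 -0.0706  0.0146] F [-0.3  -0.89 -3.46] M [-0.03  0.08  0.01] rail [-0.2042  0.0009] yaw 0.1432 tilt [-0.0006  0.0067] q [-0.38  0.11  2.24  0.    0.79 -0.53]
(array([0., 0., 0.]), array([0.0007, 0.0043, 0.0004]))
```

Emit:
play_rows([
  [0,[0,0,0.015],[0,0,0]],
  [0,[0,0,0.035],[0,0,0]],
  [0,[0,0,0.055],[0,0,0]],
  [0,[0,0,0.075],[0,0,0]],
  [0,[0,0,0.09],[0,0,0]],
  [0,[0,0,0.105],[0,0,0]],
  [0,[0,0,0.12],[0,0,0]],
  [0,[0,0,0.135],[0,0,0]],
  [0,[0,0,0.148],[0,0,0]],
  [0,[0,0,0.155],[0,0,0]],
])

```text
time: 9.13
eef_pos: [0.494, -0.0637, 0.0144]
tcp_rot: [-0.051, 0.703, 0.051, 0.707]
contact_force: [-2.2, -0.7, -2.6]
opening: 0.147
```

Emit:
play_rows([
  [0,[0,0,0.006],[0,0,0]],
  [0,[0,0,0.013],[0,0,0]],
  [0,[0,0,0.02],[0,0,0]],
  [0,[0,0,0.027],[0,0,0]],
  [0,[0,0,0.033],[0,0,0]],
  [0,[0,0,0.039],[0,0,0]],
  [0,[0,0,0.044],[0,0,0]],
  [0,[0,0,0.048],[0,0,0]],
  [0,[0,0,0.05],[0,0,0]],
  [0,[0,0,0.052],[0,0,0]],
])

```text
time: 9.97
eef_pos: [0.5092, -0.0616, 0.0148]
tcp_rot: [-0.051, 0.703, 0.051, 0.707]
contact_force: [-1.7, -0.9, -4.1]
opening: 0.151
```

```bash
python3 - <<'E'
from h import *
from plant import cams
import cv2
rep()
o=np.zeros((600,800,3),np.uint8)
ims={n:cams.read_camera(n) for n in("side","scene")}
a=ims["side"]["color"][205:305,215:345,::-1]; b=ims["scene"]["color"][225:335,275:435,::-1]
A=cv2.resize(a,None,fx=3,fy=3,interpolation=cv2.INTER_CUBIC); B=cv2.resize(b,None,fx=2.5,fy=2.5,interpolation=cv2.INTER_CUBIC)
A=cv2.resize(a,(780,600),interpolation=cv2.INTER_CUBIC)
cv2.imwrite("pics/c5.png",cv2.convertScaleAbs(A,alpha=1.5,beta=10)); cv2.imwrite("pics/c5b.png",ims["scene"]["color"][:,:,::-1])
E
```

```text
t 9.97 p [ 0.5092 -0.0616  0.0148] F [-1.74 -0.86 -4.08] M [-0.07  0.48 -0.02] rail [-0.1424  0.0011] yaw 0.1432 tilt [-0.0004  0.0062] q [-0.32  0.23  2.1   0.    0.81 -0.47]
```

View pics/c5.png

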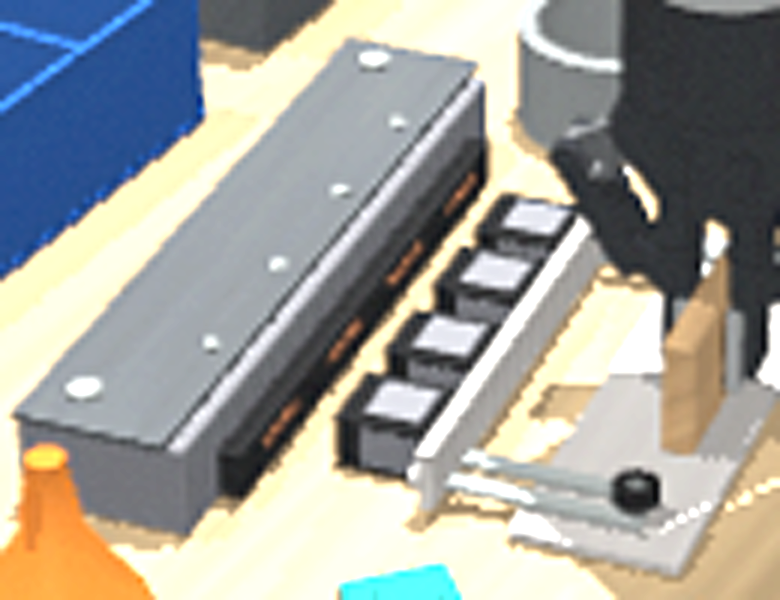

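All four packs sit flush on the blade, with about 24 mm left to the strip and 1.7 N of drag. I'll keep pushing and then slow down.

Emit:
play_rows([
  [0,[0.0,0,0.006],[0,0,0]],
  [0,[0.0,0,0.014],[0,0,0]],
  [0,[0,0,0.022],[0,0,0]],
  [0,[0,0,0.03],[0,0,0]],
  [0,[0,0,0.038],[0,0,0]],
  [0,[0,0,0.045],[0,0,0]],
  [0,[0,0,0.05],[0,0,0]],
  [0,[0,0,0.054],[0,0,0]],
  [0,[0,0,0.057],[0,0,0]],
  [0,[0,0,0.059],[0,0,0]],
])

```text
time: 10.9
eef_pos: [0.5267, -0.0591, 0.0148]
tcp_rot: [-0.051, 0.703, 0.051, 0.707]
contact_force: [-2.6, 0.2, -4.6]
opening: 0.152
```

Emit:
play_rows([
  [0,[0,0,0.001],[0,0,0]],
  [0,[0,0,0.002],[0,0,0]],
  [0,[0,0,0.003],[0,0,0]],
  [0,[0,0,0.004],[0,0,0]],
  [0,[0,0,0.005],[0,0,0]],
  [0,[0,0,0.006],[0,0,0]],
  [0,[0,0,0.007],[0,0,0]],
  [0,[0,0,0.008],[0,0,0]],
  [0,[0,0,0.008],[0,0,0]],
])

```text
time: 11.65
eef_pos: [0.5286, -0.0587, 0.0148]
tcp_rot: [-0.05, 0.704, 0.051, 0.707]
contact_force: [-4.7, -0.3, -2.0]
opening: 0.15
```

```bash
python3 -c "
from h import *
rep()"
```

```text
t 11.65 p [ 0.5286 -0.0587  0.0148] F [-4.71 -0.33 -1.99] M [-0.05  0.74 -0.08] rail [-0.1228  0.0013] yaw 0.143 tilt [0.0002 0.0049] q [-0.3   0.26  2.06  0.    0.82 -0.45]
```

Emit:
play_rows([
  [0,[0,0,0.001],[0,0,0]],
  [0,[0,0,0.002],[0,0,0]],
  [0,[0,0,0.003],[0,0,0]],
  [0,[0,0,0.003],[0,0,0]],
])

```text
time: 11.98
eef_pos: [0.5287, -0.0584, 0.0148]
tcp_rot: [-0.05, 0.704, 0.051, 0.706]
contact_force: [-7.6, -0.5, 0.3]
opening: 0.147
```

Emit:
play_rows([
  [0,[0,0,0.001],[0,0,0]],
  [0,[0,0,0.002],[0,0,0]],
  [0,[0,0,0.003],[0,0,0]],
  [0,[0,0,0.003],[0,0,0]],
])

```text
time: 12.32
eef_pos: [0.5289, -0.0582, 0.0148]
tcp_rot: [-0.05, 0.705, 0.051, 0.706]
contact_force: [-10.0, 0.5, 2.4]
opening: 0.15
```

Pressing pitches the blade down slightly: Fz has risen about 6 N, so the blade is bearing down on the packs. I'll raise and pitch it up a touch before pressing further.

Emit:
play_rows([
  [0,[-0.001,0,0],[-0.0,-0.002,0]],
  [0,[-0.002,0,0],[0,-0.003,0]],
  [0,[-0.003,0,0],[0,-0.004,0]],
  [0,[-0.003,0,0],[0,-0.004,0]],
])

```text
time: 12.65
eef_pos: [0.529, -0.0581, 0.0149]
tcp_rot: [-0.049, 0.702, 0.051, 0.708]
contact_force: [-5.8, -0.4, -2.5]
opening: 0.155
```

```bash
python3 -c "
from h import *
rep()"
```

```text
t 12.65 p [ 0.529  -0.0581  0.0149] F [-5.75 -0.38 -2.46] M [-0.11  1.1  -0.25] rail [-0.1223  0.0019] yaw 0.1418 tilt [0.0016 0.0085] q [-0.3   0.26  2.06  0.01  0.82 -0.45]
```

```bash
python3 - <<'E'
from h import *
from plant import cams
import cv2
rep()
c=cams.read_camera("side")["color"][:,:,::-1]; d=cams.read_camera("scene")["color"][:,:,::-1]
cv2.imwrite("pics/side6.png",c);cv2.imwrite("pics/scene6.png",d)
A=cv2.resize(c[210:305,240:340],(600,570),interpolation=cv2.INTER_CUBIC)
o=np.zeros((600,800,3),np.uint8); o[:570,:600]=A
B=cv2.resize(d[230:320,285:385],None,fx=2,fy=2,interpolation=cv2.INTER_CUBIC); o[:180,600:800]=B
cv2.imwrite("pics/c6.png",cv2.convertScaleAbs(o,alpha=1.5,beta=10))
E
```

```text
t 12.65 p [ 0.529  -0.0581  0.0149] F [-5.75 -0.38 -2.46] M [-0.11  1.1  -0.25] rail [-0.1223  0.0019] yaw 0.1418 tilt [0.0016 0.0085] q [-0.3   0.26  2.06  0.01  0.82 -0.45]
```

View pics/c6.png

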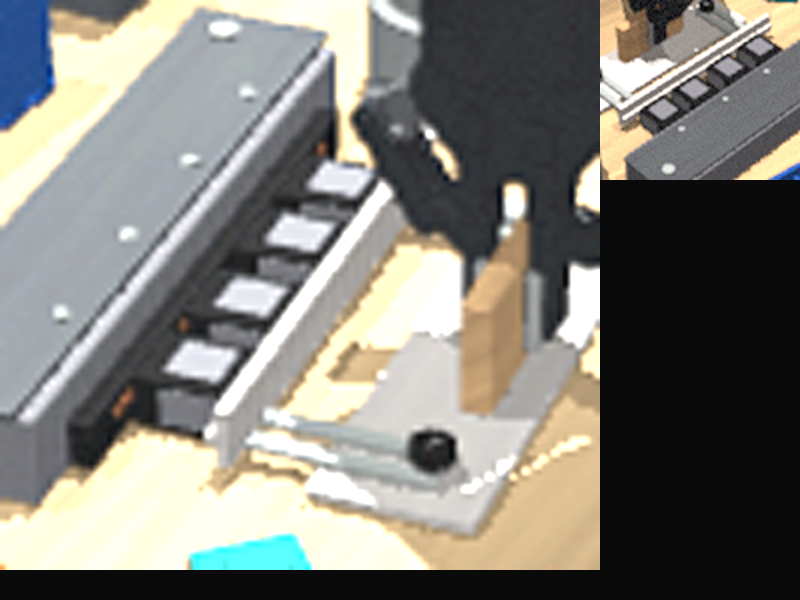

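The side view shows all four packs at the strip. The yaw moment says the -y side carries more of the load, so I'll trim the yaw slightly and press in small steps.

Emit:
play_rows([
  [0,[0,0,0.001],[0.001,0,0]],
  [0,[-0.001,0,0.002],[0.002,-0.001,0]],
  [0,[-0.001,0,0.003],[0.002,-0.001,0]],
  [0,[-0.001,0,0.003],[0.002,-0.001,0]],
  [0,[-0.001,0,0.003],[0.002,-0.001,0]],
])

```text
time: 13.17
eef_pos: [0.5291, -0.058, 0.0149]
tcp_rot: [-0.048, 0.703, 0.05, 0.708]
contact_force: [-6.8, -1.6, -2.2]
opening: 0.155
```

```bash
python3 -c "
from h import *
rep()"
```

```text
t 13.17 p [ 0.5291 -0.058   0.0149] F [-6.84 -1.65 -2.16] M [-0.16  1.31 -0.2 ] rail [-0.1222  0.002 ] yaw 0.1397 tilt [0.0019 0.0078] q [-0.3   0.26  2.06  0.01  0.82 -0.45]
```

Emit:
play_rows([
  [0,[0,0,0.001],[0,0,0]],
  [0,[0,0,0.002],[0,0,0]],
  [0,[0,0,0.003],[0,0,0]],
  [0,[0,0,0.004],[0,0,0]],
  [0,[0,0,0.004],[0,0,0]],
  [0,[0,0,0.004],[0,0,0]],
])

```text
time: 13.67
eef_pos: [0.5294, -0.0579, 0.0149]
tcp_rot: [-0.048, 0.704, 0.05, 0.707]
contact_force: [-10.6, -1.9, -0.3]
opening: 0.151
```

```bash
python3 -c "
from h import *
rep()"
```

```text
t 13.67 p [ 0.5294 -0.0579  0.0149] F [-10.65  -1.89  -0.35] M [-0.3   1.68 -0.22] rail [-0.1218  0.002 ] yaw 0.1399 tilt [0.0023 0.0054] q [-0.3   0.26  2.05  0.01  0.82 -0.45]
```

Emit:
play_rows([
  [0,[0,0,0.001],[0,-0.001,0]],
  [0,[-0.001,0,0.002],[0,-0.001,0]],
  [0,[-0.001,0,0.003],[0,-0.002,0]],
  [0,[-0.001,0,0.004],[0,-0.002,0]],
  [0,[-0.001,0,0.005],[0,-0.002,0]],
  [0,[-0.001,0,0.005],[0,-0.002,0]],
])

```text
time: 14.17
eef_pos: [0.53, -0.0578, 0.0149]
tcp_rot: [-0.048, 0.703, 0.051, 0.707]
contact_force: [-13.6, -2.8, 0.8]
opening: 0.15
```

```bash
python3 -c "
from h import *
rep()"
```

```text
t 14.17 p [ 0.53   -0.0578  0.0149] F [-13.62  -2.84   0.82] M [-0.45  1.96 -0.26] rail [-0.1213  0.002 ] yaw 0.1402 tilt [0.0025 0.0061] q [-0.3   0.26  2.05  0.01  0.82 -0.45]
```

Emit:
play_rows([
  [0,[0,0,0.001],[0,-0.001,0]],
  [0,[0,0,0.002],[0.001,-0.001,0]],
  [0,[0,0,0.002],[0.001,-0.001,0]],
  [0,[0,0,0.002],[0.001,-0.001,0]],
])

```text
time: 14.5
eef_pos: [0.5301, -0.0577, 0.0148]
tcp_rot: [-0.048, 0.703, 0.05, 0.708]
contact_force: [-13.3, -3.2, 1.4]
opening: 0.148
```

```bash
python3 -c "
from h import *
rep()"
```

```text
t 14.5 p [ 0.5301 -0.0577  0.0148] F [-13.32  -3.23   1.36] M [-0.51  2.14 -0.24] rail [-0.1211  0.0021] yaw 0.1392 tilt [0.0027 0.0065] q [-0.3   0.26  2.05  0.01  0.82 -0.45]
```

Emit:
play_rows([
  [0,[-0.001,0,0.001],[0,0,0]],
  [0,[-0.002,0,0.002],[0,-0.001,0]],
  [0,[-0.002,0,0.003],[0,-0.001,0]],
  [0,[-0.002,0,0.003],[0,-0.001,0]],
  [0,[-0.002,0,0.003],[0,-0.001,0]],
  [0,[-0.002,0,0.003],[0,-0.001,0]],
])

```text
time: 15.0
eef_pos: [0.5304, -0.0577, 0.0149]
tcp_rot: [-0.048, 0.703, 0.05, 0.708]
contact_force: [-14.4, -3.6, -0.1]
opening: 0.152
```

```bash
python3 - <<'E'
from h import *
from plant import cams
import cv2
rep()
c=cams.read_camera("side")["color"][:,:,::-1]; d=cams.read_camera("scene")["color"][:,:,::-1]
A=cv2.resize(c[220:290,245:315],(560,560),interpolation=cv2.INTER_CUBIC)
o=np.zeros((600,800,3),np.uint8); o[:560,:560]=A
B=cv2.resize(d[235:305,300:360],(240,280),interpolation=cv2.INTER_CUBIC); o[:280,560:800]=B
cv2.imwrite("pics/c7.png",cv2.convertScaleAbs(o,alpha=2.2,beta=15))
E
```

```text
t 15.0 p [ 0.5304 -0.0577  0.0149] F [-14.36  -3.56  -0.15] M [-0.6   2.23 -0.19] rail [-0.1208  0.002 ] yaw 0.1393 tilt [0.0028 0.0068] q [-0.3   0.26  2.05  0.01  0.82 -0.45]
```

View pics/c7.png

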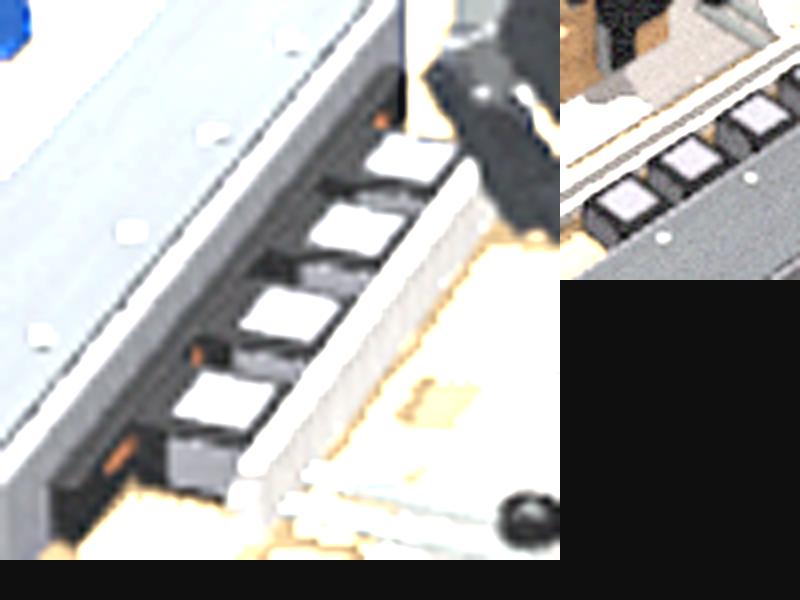

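All four packs are at the strip, and the push at the handle is about 14.7 N (about 12–13 N on the rail after drag). Now I'll hold.

Emit:
play_rows([
  [0,[0,0,0.001],[0,0,0]],
  [0,[0,0,0.001],[0,0,0]],
  [0,[0,0,0.001],[0,0,0]],
  [0,[0,0,0.001],[0,0,0]],
  [0,[0,0,0.001],[0,0,0]],
  [0,[0,0,0.001],[0,0,0]],
  [0,[0,0,0.001],[0,0,0]],
  [0,[0,0,0.001],[0,0,0]],
  [0,[0,0,0.001],[0,0,0]],
  [0,[0,0,0.001],[0,0,0]],
])

```text
time: 15.93
eef_pos: [0.5305, -0.0576, 0.0149]
tcp_rot: [-0.048, 0.703, 0.05, 0.708]
contact_force: [-14.7, -3.4, 0.6]
opening: 0.146
```

Emit:
play_rows([
  [0,[0,0,0],[0,0,0]],
  [0,[0,0,0],[0,0,0]],
  [0,[0,0,0],[0,0,0]],
  [0,[0,0,0],[0,0,0]],
  [0,[0,0,0],[0,0,0]],
  [0,[0,0,0],[0,0,0]],
])

```text
time: 16.43
eef_pos: [0.5305, -0.0576, 0.0149]
tcp_rot: [-0.048, 0.703, 0.05, 0.708]
contact_force: [-14.8, -4.1, 0.9]
opening: 0.15
```

```bash
python3 -c "
from h import *
rep()"
```

```text
t 16.43 p [ 0.5305 -0.0576  0.0149] F [-14.83  -4.07   0.91] M [-0.66  2.25 -0.23] rail [-0.1207  0.0021] yaw 0.1394 tilt [0.0029 0.0062] q [-0.3   0.27  2.05  0.01  0.82 -0.45]
```

Emit:
play_rows([
  [0,[0,0,-0.001],[0,0,0]],
  [0,[0,0,-0.002],[0,0,0]],
  [0,[0,0,-0.003],[0,0,0]],
  [0,[0,0,-0.004],[0,0,0]],
  [0,[0,0,-0.005],[0,0,0]],
  [0,[0,0,-0.006],[0,0,0]],
  [0,[0,0,-0.007],[0,0,0]],
  [0,[0,0,-0.008],[0,0,0]],
  [0,[0,0,-0.009],[0,0,0]],
  [0,[0,0,-0.01],[0,0,0]],
])

```text
time: 17.27
eef_pos: [0.5297, -0.0578, 0.0149]
tcp_rot: [-0.048, 0.701, 0.05, 0.71]
contact_force: [-6.1, -1.8, -6.4]
opening: 0.151
```

Emit:
play_rows([
  [0,[0,0,-0.001],[0,0,0]],
  [0,[0,0,-0.002],[0,0,0]],
  [0,[0,0,-0.003],[0,0,0]],
  [0,[0,0,-0.004],[0,0,0]],
  [0,[0,0,-0.005],[0,0,0]],
  [0,[0,0,-0.006],[0,0,0]],
  [0,[0,0,-0.007],[0,0,0]],
  [0,[0,0,-0.008],[0,0,0]],
  [0,[0,0,-0.009],[0,0,0]],
  [0,[0,0,-0.01],[0,0,0]],
])

```text
time: 18.1
eef_pos: [0.5289, -0.0581, 0.0161]
tcp_rot: [-0.048, 0.699, 0.05, 0.712]
contact_force: [-5.1, 0.2, -4.2]
opening: 0.156
```

```bash
python3 -c "
from h import *
rep()"
```

```text
t 18.1 p [ 0.5289 -0.0581  0.0161] F [-5.07  0.18 -4.24] M [ 0.15  1.05 -0.11] rail [-0.1223  0.0019] yaw 0.1382 tilt [0.0014 0.0175] q [-0.3   0.25  2.06  0.01  0.81 -0.45]
```

Emit:
play_rows([
  [0,[0,0,-0.001],[0,0,0]],
  [0,[0,0,-0.002],[0,0,0]],
  [0,[0,0,-0.003],[0,0,0]],
  [0,[0,0,-0.004],[0,0,0]],
  [0,[0,0,-0.005],[0,0,0]],
  [0,[0,0,-0.006],[0,0,0]],
  [0,[0,0,-0.007],[0,0,0]],
  [0,[0,0,-0.008],[0,0,0]],
  [0,[0,0,-0.009],[0,0,0]],
  [0,[0,0,-0.01],[0,0,0]],
])

```text
time: 18.93
eef_pos: [0.529, -0.0597, 0.0179]
tcp_rot: [-0.049, 0.697, 0.049, 0.714]
contact_force: [-0.5, -0.4, -3.6]
opening: 0.15
```

Emit:
play_rows([
  [0,[0,0,-0.002],[0,0,0]],
  [0,[0,0,-0.005],[0,0,0]],
  [0,[0,0,-0.009],[0,0,0]],
  [0,[0,0,-0.014],[0,0,0]],
  [0,[0,0,-0.02],[0,0,0]],
  [0,[0,0,-0.03],[0,0,0]],
  [0,[0,0,-0.045],[0,0,0]],
  [0,[0,0,-0.06],[0,0,0]],
  [0,[0,0,-0.075],[0,0,0]],
  [0,[0,0,-0.075],[0,0,0]],
])

```text
time: 19.77
eef_pos: [0.5036, -0.0619, 0.016]
tcp_rot: [-0.048, 0.699, 0.049, 0.712]
contact_force: [-0.2, 0.1, -2.9]
opening: 0.153
```

```bash
python3 - <<'E'
from h import *
from plant import cams
import cv2
s=rep()
c=cams.read_camera("side")["color"][:,:,::-1]; d=cams.read_camera("scene")["color"][:,:,::-1]
A=cv2.resize(c[220:290,245:320],(600,560),interpolation=cv2.INTER_CUBIC)
o=np.zeros((600,800,3),np.uint8); o[:560,:600]=A
B=cv2.resize(d[235:305,310:360],(200,280),interpolation=cv2.INTER_CUBIC); o[:280,600:800]=B
cv2.imwrite("pics/c8.png",cv2.convertScaleAbs(o,alpha=2.2,beta=15))
print(cmd(s,[.50,.18,.16],rot_for(-.57)))
E
```

```text
t 19.77 p [ 0.5036 -0.0619  0.016 ] F [-0.16  0.09 -2.88] M [-0.05  0.09 -0.06] rail [-0.148   0.0016] yaw 0.1383 tilt [0.0004 0.0189] q [-0.33  0.21  2.12  0.01  0.8  -0.47]
(array([-0.4777,  0.8006,  0.1084]), array([ 0.4509,  0.0114, -0.0045]))
```

View pics/c8.png

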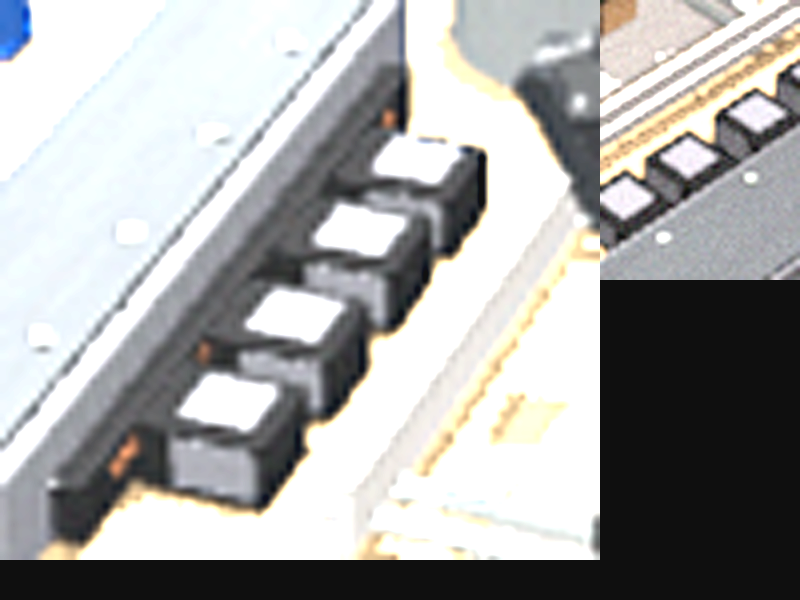

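All four packs sit flush on the strip in a straight row, and the blade is well clear. Next I'll lift and return to the mat.

Emit:
play_rows([
  [0,[-0.03,0,0],[0,0,0]],
  [0,[-0.08,0,0],[0,0,0]],
  [0,[-0.15,0,0],[0,0,0]],
  [0,[-0.25,0,0],[0,0,0]],
  [0,[-0.35,0,0],[0,0,0]],
  [0,[-0.43,0,0],[0,0,0]],
  [0,[-0.478,0,0],[0,0,0]],
  [0,[-0.478,0,0],[0,0,0]],
])

```text
time: 20.53
eef_pos: [0.505, -0.0633, 0.1652]
tcp_rot: [-0.05, 0.695, 0.048, 0.716]
contact_force: [0.6, 0.0, -4.0]
opening: 0.152
```

Emit:
play_rows([
  [0,[0,0.08,0.01],[0.07,0.0114,-0.0045]],
  [0,[0,0.18,0.02],[0.14,0.0114,-0.0045]],
  [0,[0,0.28,0.035],[0.2,0.0114,-0.0045]],
  [0,[0,0.38,0.05],[0.26,0.0114,-0.0045]],
  [0,[0,0.48,0.065],[0.32,0.0114,-0.0045]],
  [0,[0,0.58,0.08],[0.38,0.0114,-0.0045]],
  [0,[0,0.68,0.09],[0.42,0.0114,-0.0045]],
  [0,[0,0.77,0.1],[0.451,0.0114,-0.0045]],
  [0,[0,0.8,0.108],[0.451,0.0114,-0.0045]],
  [0,[0,0.8,0.108],[0.451,0.0114,-0.0045]],
])

```text
time: 21.37
eef_pos: [0.5003, 0.1816, 0.1593]
tcp_rot: [0.197, 0.679, -0.198, 0.679]
contact_force: [-0.5, -1.2, -3.8]
opening: 0.154
```

```bash
python3 -c "
from h import *
s=rep();print(cmd(s,[.4447,.3629,.16],rot_for(-1.466)))"
```

```text
t 21.37 p [0.5003 0.1816 0.1593] F [-0.5  -1.21 -3.84] M [ 0.07  0.11 -0.08] rail [-0.1168  0.2432] yaw -0.5661 tilt [-0.0001  0.0002] q [ 0.16  0.04  1.99 -0.    1.11  0.72]
(array([-0.0025,  0.4107, -0.4804]), array([5.729e-01, 1.000e-04, 0.000e+00]))
```

Emit:
play_rows([
  [0,[0,0.04,-0.05],[0.07,0,0]],
  [0,[0,0.09,-0.1],[0.14,0,0]],
  [0,[0,0.14,-0.16],[0.21,0,0]],
  [0,[0,0.19,-0.22],[0.28,0,0]],
  [0,[0,0.24,-0.28],[0.35,0,0]],
  [0,[0,0.29,-0.34],[0.42,0,0]],
  [0,[0,0.34,-0.4],[0.49,0,0]],
  [0,[0,0.39,-0.46],[0.55,0,0]],
  [0,[0,0.411,-0.48],[0.573,0,0]],
  [0,[0,0.411,-0.48],[0.573,0,0]],
])

```text
time: 22.2
eef_pos: [0.446, 0.3618, 0.1595]
tcp_rot: [0.474, 0.524, -0.474, 0.525]
contact_force: [-0.2, 0.1, -3.1]
opening: 0.15
```

Emit:
play_rows([
  [0,[0.03,0,0],[0,0,0]],
  [0,[0.1,0,0],[0,0,0]],
  [0,[0.18,0,0],[0,0,0]],
  [0,[0.26,0,0],[0,0,0]],
  [0,[0.33,0,0],[0,0,0]],
  [0,[0.37,0,0],[0,0,0]],
  [0,[0.4,0,0],[0,0,0]],
  [0,[0.4,0,0],[0,0,0]],
  [0,[0.4,0,0],[0,0,0]],
])

```text
time: 22.95
eef_pos: [0.4471, 0.3608, 0.0404]
tcp_rot: [0.475, 0.524, -0.474, 0.525]
contact_force: [0.3, -0.0, -3.1]
opening: 0.151
```

```bash
python3 -c "
from h import *
s=rep();print(cmd(s,[.4447,.3629,.0155],rot_for(-1.466)))"
```

```text
t 22.95 p [0.4471 0.3608 0.0404] F [ 0.26 -0.02 -3.1 ] M [ 0.05  0.02 -0.02] rail [-0.1441  0.4281] yaw -1.4703 tilt [0.0018 0.0007] q [ 0.5   0.3   1.95 -0.    0.89  1.97]
(array([ 0.0829, -0.0073, -0.0079]), array([-0.0027,  0.0005, -0.0012]))
```

Emit:
play_rows([
  [0,[0.025,-0.007,-0.008],[0,0,0]],
  [0,[0.045,-0.007,-0.008],[0,0,0]],
  [0,[0.06,-0.007,-0.008],[0,0,0]],
  [0,[0.07,-0.007,-0.008],[0,0,0]],
  [0,[0.077,-0.007,-0.008],[0,0,0]],
  [0,[0.081,-0.007,-0.008],[0,0,0]],
  [0,[0.084,-0.007,-0.008],[0,0,0]],
  [0,[0.084,-0.007,-0.008],[0,0,0]],
])

```text
time: 23.62
eef_pos: [0.4444, 0.3635, 0.0151]
tcp_rot: [0.475, 0.524, -0.474, 0.525]
contact_force: [-0.5, 0.4, -3.7]
opening: 0.153
```

```bash
python3 -c "
from h import *
rep()"
```

```text
t 23.62 p [0.4444 0.3635 0.0151] F [-0.47  0.45 -3.65] M [0.05 0.03 0.  ] rail [-0.1464  0.4311] yaw -1.4699 tilt [0.0019 0.0005] q [ 0.51  0.34  1.95 -0.    0.85  1.98]
```

Emit:
play_rows([
  [0,[0.001,0,0],[0,0,0]],
  [0,[0.002,0,0],[0,0,0]],
  [0,[0.003,0,0],[0,0,0]],
  [0,[0.004,0,0],[0,0,0]],
  [0,[0.004,0,0],[0,0,0]],
])

```text
time: 24.03
eef_pos: [0.4445, 0.3635, 0.0149]
tcp_rot: [0.474, 0.524, -0.474, 0.525]
contact_force: [-2.2, -3.0, 5.1]
opening: 0.152
```

Emit:
play_rows([
  [0,[0.001,0,0],[0,0,0]],
  [0,[0.002,0,0],[0,0,0]],
  [0,[0.003,0,0],[0,0,0]],
  [0,[0.003,0,0],[0,0,0]],
])

```text
time: 24.37
eef_pos: [0.4444, 0.3635, 0.0149]
tcp_rot: [0.474, 0.524, -0.474, 0.525]
contact_force: [-5.9, -3.8, 10.2]
opening: 0.149
```

Emit:
play_rows([
  [0,[-0.002,0,0],[0,0,0]],
  [0,[-0.005,0,0],[0,0,0]],
  [0,[-0.005,0,0],[0,0,0]],
  [20,[-0.005,0,0],[0,0,0]],
  [30,[-0.005,0,0],[0,0,0]],
  [40,[-0.005,0,0],[0,0,0]],
  [40,[-0.005,0,0],[0,0,0]],
  [40,[-0.005,0,0],[0,0,0]],
])

```text
time: 25.03
eef_pos: [0.4444, 0.3634, 0.0143]
tcp_rot: [0.475, 0.524, -0.474, 0.525]
contact_force: [0.2, -0.7, -0.2]
opening: 0.4
```

Emit:
play_rows([
  [40,[-0.03,0,0],[0,0,0]],
  [40,[-0.08,0,0],[0,0,0]],
  [40,[-0.16,0,0],[0,0,0]],
  [40,[-0.26,0,0],[0,0,0]],
  [40,[-0.36,0,0],[0,0,0]],
  [40,[-0.45,0,0],[0,0,0]],
  [40,[-0.5,0,0],[0,0,0]],
  [40,[-0.5,0,0],[0,0,0]],
  [40,[-0.5,0,0],[0,0,0]],
])

```text
time: 25.78
eef_pos: [0.4445, 0.3637, 0.1658]
tcp_rot: [0.475, 0.524, -0.473, 0.525]
contact_force: [0.5, 0.3, -1.1]
opening: 0.403
```

```bash
python3 - <<'E'
from h import *
from plant import cams
import cv2
rep()
ims={n:cams.read_camera(n) for n in("wrist","side","scene")}
for n in ims: cv2.imwrite(f"pics/{n}9.png",ims[n]["color"][:,:,::-1])
V=ims["wrist"]["view"]; g=cv2.cvtColor(ims["wrist"]["color"],cv2.COLOR_RGB2HSV)
# mat: dark region; foot plate/blade: bright unsaturated; rib: saturated brown
def big(m):
    n,l,st,c=cv2.connectedComponentsWithStats(m.astype(np.uint8)); i=1+np.argmax(st[1:,4]); return l==i
w=np.zeros(g.shape[:2],bool); w[30:300,240:470]=1
mat=(g[...,2]<60)&w
ys,xs=np.nonzero(big(mat)); print("mat px",xs.min(),xs.max(),ys.min(),ys.max())
wh=(g[...,1]<60)&(g[...,2]>100)&w
ys,xs=np.nonzero(big(wh)); print("white px",xs.min(),xs.max(),ys.min(),ys.max())
for y in (100,150,200,250):
    mm=np.nonzero(mat[y])[0]; ww=np.nonzero(wh[y])[0]; r=wray(V,(mm.min(),y),.003); r2=wray(V,(mm.max(),y),.003)
    print(y,"mat",mm.min(),mm.max(),"white",ww.min(),ww.max(), np.round(r[:2],3),np.round(r2[:2],3),np.round(wray(V,(ww.min(),y),.007)[:2],3))
E
```

```text
t 25.78 p [0.4445 0.3637 0.1658] F [ 0.52  0.28 -1.07] M [-0.    0.04 -0.02] rail [-0.1462  0.4314] yaw -1.47 tilt [ 0.0042 -0.0005] q [ 0.51  0.13  1.89 -0.    1.12  1.98]
mat px 267 413 60 299
white px 296 415 87 298
100 mat 268 412 white 296 431 [0.542 0.419] [0.555 0.303] [0.543 0.396]
150 mat 269 411 white 297 429 [0.5   0.415] [0.513 0.298] [0.503 0.392]
200 mat 270 409 white 298 426 [0.458 0.411] [0.47  0.294] [0.461 0.387]
250 mat 273 406 white 299 422 [0.413 0.406] [0.425 0.289] [0.417 0.383]
```

The straightedge stands on the mat. The rear foot margin is 24 mm against 27 mm ideal, the end margin about 23 mm against 25 mm, and it is parallel to the mat. I'll do one numeric check of the packs before handing in.

```bash
python3 - <<'E'
from h import *
import cv2
for n,(x0,y0,w,h),z in (("side",(255,230,60,55),.024),("scene",(300,225,90,80),.024)):
  for tag in ("0","9"):
    if tag=="0": continue
    im=cv2.cvtColor(cv2.imread(f"pics/{n}{tag}.png"),cv2.COLOR_BGR2HSV)[y0:y0+h,x0:x0+w]
    m=((im[...,1]<45)&(im[...,2]>115)).astype(np.uint8)
    k,l,st,c=cv2.connectedComponentsWithStats(m)
    for i in range(1,k):
        if 12<st[i,4]<200: p=ray(n,c[i]+[x0,y0],z); print(n,st[i,4],np.round(c[i]+[x0,y0],1),np.round(torail(p),4))
E
```

```text
side 30 [279.5 235.8] [ 0.0204 -0.0713]
side 37 [296.7 239.5] [-0.0259 -0.0695]
side 40 [289.5 248.3] [-0.0246 -0.025 ]
side 41 [281.4 259. ] [-0.0244  0.0252]
```

```bash
python3 -c "
from plant import ctrl
print(ctrl.sign_off())"
```

```text
the job is handed in; nothing more can be done
None
```

I pushed the four packs with the straightedge as one row against the contact strip and pressed them for over 1.4 s. I then eased off slowly, stood the straightedge back on its mat and handed the job in at about 26 s of the 72 s allowed. I got no verdict back.

**Press force:** The push felt at the handle was 14.5–15.2 N. After drag I put the press on the rail at roughly 11–13 N, but I did not measure it directly.

**Packs:** A close-up after easing off shows all four flush on the strip in a straight row. In the last numeric check I could locate only three of the four packs. Their centres came out 24.4 to 25.9 mm in front of my estimated strip face, against an ideal of 20 mm and a limit of 23.5 mm. I put the excess down to an error of about 4 mm in that estimate, because contact force began about 4 mm early. The three agree with each other to 1.5 mm. I did not re-measure the fourth (the +y end); it looked flush in the close-up.

**Straightedge:** It stands about 3 mm off the mat's middle and parallel to it. The gripper is clear above it and touching nothing.

**While pressing:** The blade pitched down and bore on the packs with up to about 6 N. I raised and pitched it up during the press to relieve this; about 4 N of it remained during the hold.

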